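# Level the wobbling customer display at the checkout

## Task

The small price display at the checkout rocks on its cross-shaped base because its front foot is screwed up too far. Turn the black wing knob of that foot clockwise (seen from its top) until all four feet stand firmly on the counter and the display no longer rocks, neither too little nor too far, then let go. Leave the display where it stands and do not disturb the things around it.

Things in the scene. Friction and masses are not known exactly. Their poses are not given: they have to be found in the camera images.
- knob_grip (a point): Grip point of the black wing knob: centre of its bar, on the screw axis, about 70 mm up. Bar 14 mm thick (x, the way to pinch), 70 mm long (y), 32 mm high (z: 14 mm above this point, 18 below). z = screw axis out of the knob's top, leaning 30 deg from vertical, away from the pole; axes turn with the knob. It stays nearly in place as it is turned: the base rises. Socket 26 mm or more below.
- foot_knob (a joint): Turn of the wing knob, rad: grows clockwise seen from its top; stops at 0 (foot fully up) and 5.2. One turn (6.28) lengthens the foot 16 mm along the screw. All four feet share the load at 3.14 (give or take 0.4), when the bar lies across the front arm, parallel to the line through the left and right feet; it starts 1.4 to 2.7 rad short of that. Stiff (0.12 N m), stays put.
- stand: Loose stand, 1.7 kg: dark steel cross, arms 36 mm wide, 22 to 36 mm up; pole 28 mm thick at the crossing; sloping display head 105 x 180 x 24 mm, 205 to 265 mm up, reaching 60 mm in front of the pole. Origin at the crossing, level with the feet's undersides; z up the pole, -x to the front arm with the screw foot, y to the left arm. Starts leaning 1 to 3 deg forward; z vertical when all feet stand.
- foot_back: Fixed round rubber foot, 26 mm across, at the end of the back arm, 110 mm behind the pole; origin at its underside. It starts off the counter. The three fixed feet give about 0.1 mm per N.
- foot_left: Fixed rubber foot, 26 mm across, of the left arm, 120 mm from the pole; origin at its underside.
- foot_right: Fixed rubber foot, 26 mm across, of the right arm, 120 mm from the pole; origin at its underside.
- foot_front: Adjustable foot: a rubber ball 24 mm across on the lower end of the screw spindle, moving with the spindle along the inclined axis; it carries the knob. Origin on the screw axis 20 mm above the ball's centre, z along the axis upwards.
- cards_a: a stack of promotion cards, 60 x 90 x 20 mm, lying in the left front quarter between the arms of the cross; loose, not to be disturbed; origin at the centre of its underside
- cards_b: a stack of promotion cards, 60 x 90 x 16 mm, in the right front quarter of the cross; loose, not to be disturbed; origin at the centre of its underside
- can: a food can, 66 mm across, 105 mm high, in the left rear quarter of the cross; loose, not to be disturbed; origin at the centre of its underside
- coin_cup: a black coin bowl, 80 mm across, 55 mm high, in the right rear quarter of the cross; loose, not to be disturbed; origin at the centre of its underside
- jar: a glass jar, 72 mm across, 116 mm high, standing to the left of the display; loose, not to be disturbed; origin at the centre of its underside

How it is judged:
By the outcome, as a careful person would: the job done as asked, in the order asked, and still so for the second after the job is handed in, with the robot touching nothing.
It also fails if it takes over 48 s, if anything falls off the work surface, if the arm or the gripper's body presses on something with over 40 N, if the wrist force passes 120 N, or if a joint passes its speed limit or range.

## Robot

A 6-joint arm with a two-finger parallel gripper is mounted at the origin on the work surface. World frame = base frame: x ahead of the robot, y to its left, z up, the work surface at z = 0. Lengths are in m, angles in rad, forces in N, time in s.
With the tool pointing down it reaches from about 0.375 to 0.9 m from the base axis. Payload 3.1 kg.
Tool frame: the origin (TCP) lies between the finger pads; the fingertips stand 8 mm ahead of it and the grasp point (between the pads) lies 11 mm behind it; z points along the fingers, y is the line along which they close (so a half turn about z gives the same grasp; the last joint's range is limited). The gripper opens to 85 mm and grips with 20 to 120 N. Pads are 22 mm wide; open, the fingers measure 114 mm over their backs; the gripper's body (76 mm by 85 mm) begins 54 mm behind the grasp point. The pads swing forward as they close: fully open they stand 13 mm farther back than shut.
Start: joints at [-1.349, 0.527, 1.433, -0, 1.181, -0.178], TCP at [0.244, -0.575, 0.206] pointing down, gripper open.
Joint ranges: [-3.08, 3.08], [-0.75, 2.2], [0.22, 2.44], [-1.43, 4.57], [0, 2.65], [-2.85, 2.85]. Speed limits (rad/s): [2.79, 2.79, 3.14, 3.14, 3.14, 3.14].

## Interface

Orientations are given as a unit quaternion [x, y, z, w].
In Python, from station import readout, cams, sign_off gives the robot as it stands.
- The arm moves only by the tool send_rows, never from a script. Its argument "commands" is text: rows parted by semicolons, each of 5 numbers parted by spaces: the finger opening in mm, from 0 to 85.4, then the shift along the tool's x, y, z each as a share of 0.02 m, from -1 to 1, then the turn about the tool's z as a share of 4 degrees, from -1 to 1. In form: grip dx dy dz spin; .... A call has 1 to 20 rows; each row shifts and turns the commanded pose from where the row before left it, along the tool's axes as they then stand; what a row does not reach is not made up. A row lasts 1/12 s, in which the tool goes at most 41.7 mm and 7.16 degrees, less where a joint would pass 70% of its speed; a pose out of reach is approached as far as the arm can. A call with a number of a shift or a turn outside -1 to 1 is refused whole. A call with a gripper value outside its range is refused whole. The fingers move at their own pace and stop on an object; "grip_force" is the grip in N (left out, the last holds). Time passes only in rows, so rows that do not move let the fingers close. It gives the time, the measured TCP pose, the force, the opening and the grip force at its end, in the units of the state.
- readout.sense(): the state, without advancing time (a new reading comes with each control period).
- cams.snapshot(name): name is "scene" or "top" or "wrist"; returns a dict with "pixels" (420x560x3 uint8, red, green, blue), "intrinsics" (3x3 intrinsics, pixels), "eye" and "rotation" of the camera in the world. Camera axes: x right, y down, z forward; pixel columns grow to the right and rows downward; lengths in m; the calibration is good to about 2 mm. A picture is of the moment at which its call begins. There is no depth.
- sign_off(): hands the job in; it is judged then, once.
The state is a dict: "t": time; "q": joint angles; "qd": joint speeds; "tau": joint torques, N m; "tcp_pos": TCP position; "tool_rot": TCP orientation; "force": force on the tool from outside, world axes, zero at the start; "ft_torque": the same for the moment, N m; "finger_gap": opening from 0.0 (shut) to 1.0 (fully open); "gripper_force": force on a finger pad.
Only numpy, scipy, OpenCV 4.12 (cv2) and the standard library are available. Lean on these libraries where they do the work, as an engineer would, in place of code of your own. Each camera call takes 0.05 s, during which the arm holds its last target. There are 200 camera calls.

## Working session

There is one attempt and no reset: what is moved stays moved. The work goes in short steps, Python scripts to look and compute and a tool call to move; the robot and the scene stay as the last step left them, time stands still between calls to the robot, and variables do not carry over. Pictures are saved under pics/ and viewed, at most 10 in all, crops included, and the job is handed in when it is done.

Besides the shell and the picture viewer there is one more tool, called after "Call:" as name(argument=value, ...) on one line, values as JSON. send_rows: Moves the arm, as the interface text tells. Its arguments: {"type":"object","properties":{"commands":{"type":"string"},"grip_force":{"type":"number"}},"required":["commands"]}

```bash
mkdir -p pics; ls; python3 - <<'E'
from station import readout,cams
import cv2,numpy as np
np.set_printoptions(precision=4,suppress=True)
print(readout.sense())
for n in ["scene","top"]:
    s=cams.snapshot(n); cv2.imwrite(f"pics/{n}0.png",s["pixels"][:,:,::-1]); np.savez(f"{n}0.npz",**s)
    print(n,s["intrinsics"],s["eye"],s["rotation"])
E
```

```text
pics
{'t': 0.0, 'q': array([-1.3485,  0.5285,  1.4339,  0.    ,  1.1814, -0.1785]), 'qd': array([ 0.0004, -0.0004, -0.0017, -0.0004,  0.0002,  0.0003]), 'tau': array([ -0.0001, -44.235 , -17.8025,  -0.0003,   0.0083,  -0.    ]), 'tcp_pos': array([ 0.2437, -0.5747,  0.2051]), 'tool_rot': array([ 0.98  ,  0.199 , -0.    , -0.0011]), 'force': array([-0.8572,  0.3367, -0.9379]), 'ft_torque': array([ 0.0173,  0.0073, -0.0688]), 'gripper_force': 0.0, 'finger_gap': 0.9997222598830694}
scene [[445.3997   0.     280.1215]
 [  0.     445.3997 210.3316]
 [  0.       0.       1.    ]] [1.1869 0.4151 0.8701] [ 0.4848  0.8096 -0.2846 -0.1687]
top [[503.5063   0.     283.0142]
 [  0.     503.5063 205.155 ]
 [  0.       0.       1.    ]] [0.5683 0.1061 0.9785] [ 0.7135 -0.6999  0.0283 -0.0186]
```

```bash
python3 - <<'E'
import cv2,numpy as np
a=cv2.imread("pics/scene0.png");b=cv2.imread("pics/top0.png")
print(a.shape,b.shape)
E
```

```text
(420, 560, 3) (420, 560, 3)
```

View pics/scene0.png

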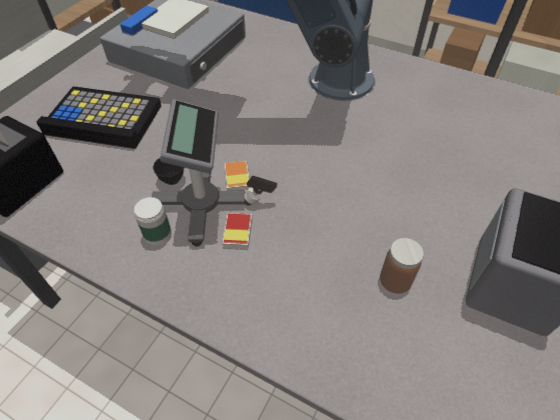

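View pics/top0.png

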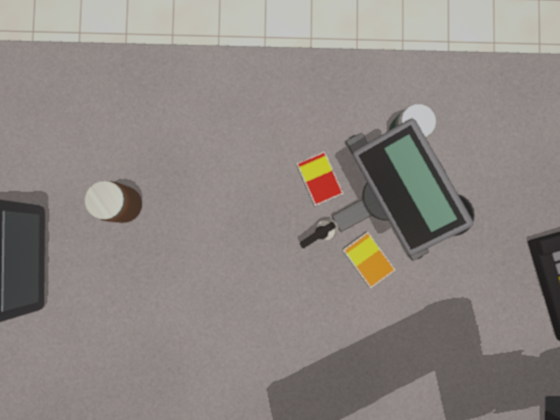

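```bash
python3 - <<'E'
import cv2,numpy as np
a=cv2.imread("pics/scene0.png")[90:260,130:300];b=cv2.imread("pics/top0.png")[95:275,285:485]
f=lambda i:cv2.resize(i,None,fx=400/i.shape[1],fy=400/i.shape[1],interpolation=cv2.INTER_CUBIC)
A,B=f(a),f(b)
o=np.zeros((400,800,3),np.uint8);o[:A.shape[0],:400]=A;o[:B.shape[0],400:]=B
o=np.clip(o.astype(float)*1.6,0,255).astype(np.uint8)
cv2.imwrite("pics/m1.png",o)
E
```

```text
(no output)
```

View pics/m1.png

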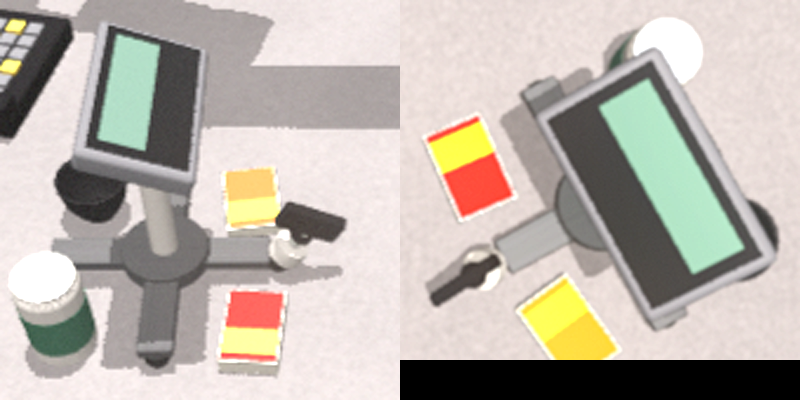

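```bash
cat > h.py <<'E'
import numpy as np
from scipy.spatial.transform import Rotation as R
def load(n):
    s=np.load(n) if isinstance(n,str) else n
    q=s["rotation"]; return s["intrinsics"],s["eye"],R.from_quat(q).as_matrix() if np.size(q)==4 else q
def ray(c,p):
    K,e,M=c; d=M@np.linalg.inv(K)@[p[0],p[1],1]; return e,d/np.linalg.norm(d)
def atz(c,p,z):
    e,d=ray(c,p); return e+d*(z-e[2])/d[2]
def tri(cs,ps):
    A=0;b=0
    for c,p in zip(cs,ps):
        e,d=ray(c,p); P=np.eye(3)-np.outer(d,d); A=A+P; b=b+P@e
    x=np.linalg.solve(A,b); return x,[np.linalg.norm(np.cross(x-e,d)) for e,d in (ray(c,p) for c,p in zip(cs,ps))]
def proj(c,X):
    K,e,M=c; v=K@M.T@(np.asarray(X)-e); return v[:2]/v[2]
E
python3 - <<'E'
from h import *
np.set_printoptions(precision=4,suppress=True)
s,t=load("scene0.npz"),load("top0.npz")
S=lambda x,y:(130+x/2.353,90+y/2.353); T=lambda x,y:(285+(x-400)/2,95+y/2)
print("bar",tri([s,t],[S(312,221),T(465,280)]))
print("e1",tri([s,t],[S(282,218),T(498,262)])); print("e2",tri([s,t],[S(342,224),T(433,298)]))
l=atz(t,T(541,88),.036);r=atz(t,T(668,322),.036);print("L,R",l,r,(l+r)/2,np.linalg.norm(l-r))
print("Lscene",atz(s,S(155,350),.036))
m=(l+r)/2; d=(l-r)/np.linalg.norm(l-r); print("left dir",d, "front yaw")
print("frontarm end top",atz(t,T(503,255),.036), "pole disk scene",atz(s,S(163,250),.036))
E
```

```text
bar (array([0.575 , 0.0334, 0.0719]), [np.float64(0.00243575000031803), np.float64(0.002435750000317993)])
e1 (array([0.5909, 0.0058, 0.0779]), [np.float64(0.0038871675905476945), np.float64(0.003887167590547684)])
e2 (array([0.5587, 0.0606, 0.0654]), [np.float64(0.001366457600312469), np.float64(0.0013664576003125475)])
L,R [ 0.7595 -0.0413  0.036 ] [ 0.5407 -0.1624  0.036 ] [ 0.6501 -0.1019  0.036 ] 0.25001082253708734
Lscene [ 0.7644 -0.0326  0.036 ]
left dir [0.8749 0.4843 0.    ] front yaw
frontarm end top [ 0.6004 -0.0071  0.036 ] pole disk scene [ 0.6553 -0.0988  0.036 ]
```

Call:
send_rows(commands="85 0 0 -1 0;85 0 0 -1 0;85 0 0 -1 0;85 .78 -.975 0 0;85 .78 -.975 0 0;85 .78 -.975 0 0;85 .78 -.975 0 0;85 .78 -.975 0 0;85 .78 -.975 0 0;85 .78 -.975 0 0;85 .78 -.975 0 0;85 .78 -.975 0 0;85 .78 -.975 0 0;85 .78 -.975 0 0;85 .78 -.975 0 0;85 .78 -.975 0 0;85 .78 -.975 0 0;85 .78 -.975 0 0;85 .78 -.975 0 0;85 .78 -.975 0 0", grip_force=20)

```text
t: 1.77
tcp_pos: [0.3586, -0.1653, 0.2659]
tool_rot: [0.98, 0.199, -0.0, -0.0]
force: [0.4, -0.7, -0.0]
finger_gap: 0.997
gripper_force: 0.0
```

Call:
send_rows(commands="85 .78 -.975 0 0;85 .78 -.975 0 0;85 .78 -.975 0 0;85 .78 -.975 0 0;85 .78 -.975 0 0;85 .78 -.975 0 0;85 .78 -.975 0 0;85 .78 -.975 0 0;85 .78 -.975 0 0;85 0 0 0 -1;85 0 0 0 -1;85 0 0 0 -1;85 0 0 0 -1;85 0 0 0 -1;85 0 0 0 -1;85 0 0 0 -1;85 0 0 0 -1;85 0 0 0 -1;85 0 0 0 -1;85 0 0 0 -1")

```text
t: 3.43
tcp_pos: [0.4191, 0.0497, 0.2658]
tool_rot: [0.833, 0.553, -0.0, -0.0]
force: [-0.3, -0.7, 0.2]
finger_gap: 0.996
gripper_force: 0.0
```

Call:
send_rows(commands="85 0 0 0 -1;85 0 0 0 -1;85 0 0 0 -1;85 0 0 0 -1;85 0 0 0 -1;85 0 0 0 -1;85 0 0 0 -1;85 0 0 0 -1;85 0 0 0 -1;85 0 0 0 -1;85 0 0 0 -1;85 0 0 0 -1;85 0 0 0 -1;85 0 0 0 0")

```text
t: 4.6
tcp_pos: [0.4191, 0.0497, 0.2658]
tool_rot: [0.507, 0.862, -0.0, -0.0]
force: [0.9, -0.6, 0.0]
finger_gap: 0.993
gripper_force: 0.0
```

Call:
send_rows(commands="85 -.43 .77 .4 0;85 -.43 .77 .4 0;85 -.43 .77 .4 0;85 -.43 .77 .4 0;85 -.43 .77 .4 0;85 -.43 .77 .4 0;85 -.43 .77 .4 0;85 -.43 .77 .4 0;85 0 0 0 0;85 0 0 0 0")

```text
t: 5.43
tcp_pos: [0.5603, 0.0491, 0.2011]
tool_rot: [0.508, 0.861, -0.001, -0.001]
force: [-0.4, -0.0, 0.8]
finger_gap: 0.998
gripper_force: 0.0
```

```bash
cat > snap.py <<'E'
import sys,cv2,numpy as np
from station import readout,cams
for n in sys.argv[2:]:
    s=cams.snapshot(n); k=f"{n}{sys.argv[1]}"; cv2.imwrite(f"pics/{k}.png",np.clip(s["pixels"][:,:,::-1]*1.6,0,255).astype(np.uint8)); np.savez(f"{k}.npz",**s)
print(readout.sense()["tcp_pos"],readout.sense()["q"])
E
python3 snap.py 1 wrist
```

```text
[0.55966167 0.0491781  0.20163176] [-1.11197327e-01  4.48830210e-01  1.59636856e+00 -7.29691067e-05
  1.09861045e+00 -6.15802859e-01]
```

View pics/wrist1.png

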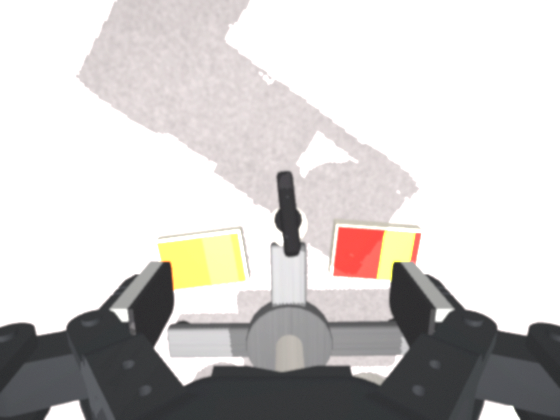

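```bash
python3 - <<'E'
from h import *
np.set_printoptions(precision=4,suppress=True)
w,s,t=load("wrist1.npz"),load("scene0.npz"),load("top0.npz")
S=lambda x,y:(130+x/2.353,90+y/2.353); T=lambda x,y:(285+(x-400)/2,95+y/2)
print(w[1])
for n,pw,ps,pt in [("c",(288,214),S(312,221),T(465,280)),("front",(285,175),S(342,224),T(433,298)),("back",(291,250),S(282,218),T(498,262))]:
    print(n,tri([w,s,t],[pw,ps,pt]),atz(w,pw,.07))
p=atz(w,(289,340),.036);print("pole",p, "Lend",atz(w,(401,338),.036),"Rend",atz(w,(169,340),.036))
E
```

```text
[0.5272 0.1078 0.3701]
c (array([0.5747, 0.0331, 0.0716]), [np.float64(0.00039760287391144456), np.float64(0.0025470604572557097), np.float64(0.0023434510571435233)]) [0.5748 0.0324 0.07  ]
front (array([0.5576, 0.0601, 0.0639]), [np.float64(0.0010588559856185456), np.float64(0.0012641767950673888), np.float64(0.0018565709054682437)]) [0.556  0.0608 0.07  ]
back (array([0.5912, 0.0065, 0.0782]), [np.float64(0.0010393243887146198), np.float64(0.003543034072194716), np.float64(0.004278074840180304)]) [0.5933 0.0047 0.07  ]
pole [ 0.649 -0.097  0.036] Lend [ 0.7512 -0.0375  0.036 ] Rend [ 0.5379 -0.1586  0.036 ]
```

Call:
send_rows(commands="40 0 0 0 -.75;40 -.615 .09 0 0;40 -.615 .09 0 0;40 0 0 .98 0;40 0 0 .98 0;40 0 0 .98 0;40 0 0 .98 0;40 0 0 .98 0;40 0 0 .98 0;40 0 0 .98 0;40 0 0 0 0;40 0 0 0 0")

```text
t: 6.48
tcp_pos: [0.5766, 0.0293, 0.0645]
tool_rot: [0.486, 0.874, -0.0, -0.001]
force: [-0.3, 0.1, -0.1]
finger_gap: 0.468
gripper_force: 0.0
```

```bash
python3 snap.py 2 wrist scene; python3 - <<'E'
import cv2,numpy as np
a=cv2.imread("pics/wrist2.png");b=cv2.imread("pics/scene2.png")[90:260,150:320]
b=cv2.resize(b,(400,400),interpolation=cv2.INTER_CUBIC);a=cv2.resize(a[:,80:480],(400,420))[:400]
cv2.imwrite("pics/m2.png",(np.hstack([a,b])/1.3).astype(np.uint8))
E
```

```text
[0.57801411 0.02947275 0.06609478] [-1.41991073e-01  6.58398539e-01  1.66631248e+00 -1.13261107e-04
  8.14383933e-01 -6.98890850e-01]
```

View pics/m2.png

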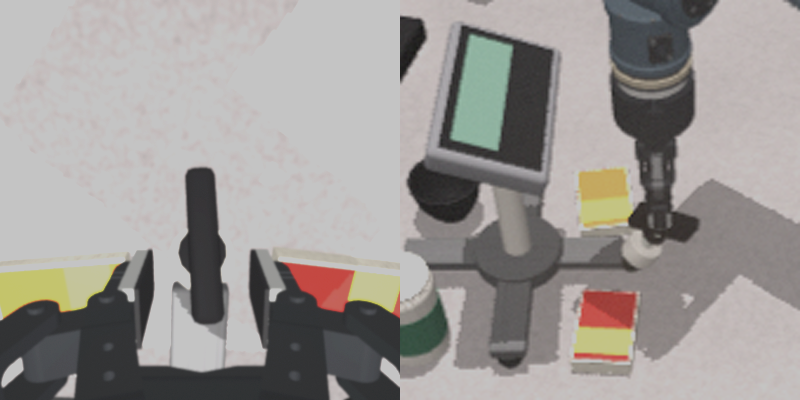

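```bash
python3 - <<'E'
from h import *
np.set_printoptions(precision=4,suppress=True)
w=load("wrist2.npz")
tx=np.array([-.53,.848,0]);p=np.array([.577,.0293,.0655])
for n,o in [("tcp",(0,0)),("tip",(0,-.008)),("tip+11",(.011,-.008)),("tip-11",(-.011,-.008)),("gp",(0,.011))]:
    print(n,proj(w,p+tx*o[0]+[0,0,o[1]])-[80,0])
# bar model; grip pt at stand-front distance, fit along front & z
fr=np.array([-.49,.872,0]);up=np.array([0,0,1.]);a=.5*fr+.866*up;b=.866*fr-.5*up
for P in [(.577,.0290,.065),(.577,.029,.070),(.5795,.0245,.065),(.5795,.0245,.07)]:
    P=np.array(P)
    print(P,[proj(w,P+a*.014+b*s*.035)-[80,0] for s in (1,-1)],"hub",proj(w,P-a*.022)-[80,0])
E
```

```text
tcp [203.5857 248.5423]
tip [203.5112 242.6981]
tip+11 [203.5165 222.3683]
tip-11 [203.5061 262.4135]
gp [203.6993 257.4495]
[0.577 0.029 0.065] [array([206.8217, 172.4077]), array([201.0203, 324.4977])] hub [202.1979 254.2065]
[0.577 0.029 0.07 ] [array([206.9641, 174.2644]), array([200.9964, 331.3705])] hub [202.2083 257.8261]
[0.5795 0.0245 0.065 ] [array([206.2498, 182.8463]), array([200.4329, 334.8281])] hub [201.7295 262.7745]
[0.5795 0.0245 0.07  ] [array([206.3751, 184.981 ]), array([200.3909, 341.964 ])] hub [201.7283 266.5783]
```

Call:
send_rows(commands="20 0 0 0 0;20 0 0 0 0;20 0 0 0 0;20 0 0 0 0;20 0 0 0 .7;20 0 0 0 .7;20 0 0 0 .7;20 0 0 0 .7;20 0 0 0 .7;20 0 0 0 .7;20 0 0 0 .7;20 0 0 0 .7;20 0 0 0 .7;20 0 0 0 .7")

```text
t: 7.75
tcp_pos: [0.5781, 0.0317, 0.0657]
tool_rot: [0.683, 0.73, 0.002, 0.001]
force: [2.1, 5.2, 1.8]
finger_gap: 0.235
gripper_force: 2.1
```

```bash
python3 - <<'E'
from station import readout
s=readout.sense();print(s["force"],s["ft_torque"],s["finger_gap"]*85.4,s["tcp_pos"])
E
```

```text
[2.08094262 5.17809224 1.75653574] [ 0.85647205 -0.3422103   0.09211565] 20.076331225536027 [0.57814934 0.03167181 0.0657242 ]
```

Call:
send_rows(commands="21 0 0 0 .7;21 0 0 0 .7;21 0 0 0 .7;22 0 0 0 .7;22 0 0 0 .7;23 0 0 0 .7;23 0 0 0 .7;24 0 0 0 .7;24 0 0 0 .7;25 0 0 0 .7;26 0 0 0 .7;26 0 0 0 .7")

```text
t: 8.75
tcp_pos: [0.5789, 0.0313, 0.0658]
tool_rot: [0.865, 0.502, 0.003, 0.001]
force: [3.3, 4.7, 1.3]
finger_gap: 0.305
gripper_force: 2.0
```

```bash
python3 snap.py 3 wrist top; python3 - <<'E'
from station import readout
s=readout.sense();print(s["force"],s["ft_torque"],s["finger_gap"]*85.4,s["tcp_pos"])
import cv2,numpy as np
a=cv2.imread("pics/wrist3.png");b=cv2.imread("pics/top3.png")[130:290,270:430]
b=cv2.resize(b,(400,400),interpolation=cv2.INTER_CUBIC)
cv2.imwrite("pics/m3.png",(np.hstack([a[:400,80:480],b])/1.3).astype(np.uint8))
E
```

```text
[0.57858186 0.03107342 0.06568569] [-0.14003046  0.65908774  1.66641015  0.0022425   0.81200989  0.37575095]
[ 2.61405595  4.50620406 -0.00740397] [ 0.6562921  -0.4972311   0.06466906] 25.76681274458425 [0.57858186 0.03107342 0.06568569]
```

View pics/m3.png

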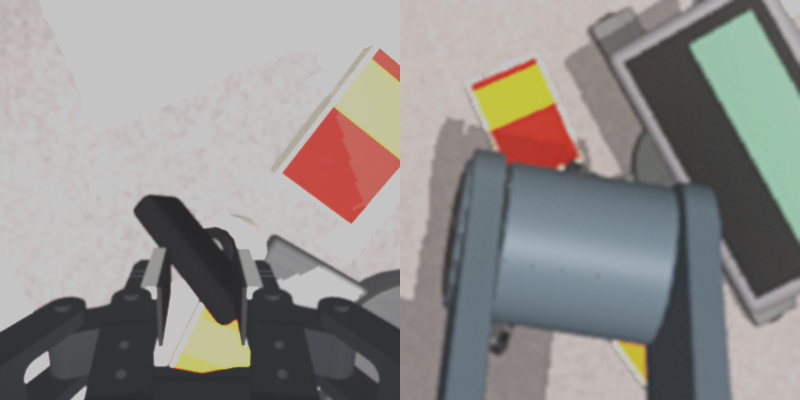

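Call:
send_rows(commands="24 0 0 0 0;22 0 0 0 0;20 0 0 0 0;19 0 0 0 0;18 0 0 0 0;18 0 0 0 0")

```text
t: 9.35
tcp_pos: [0.5792, 0.029, 0.0657]
tool_rot: [0.864, 0.503, 0.002, 0.002]
force: [4.6, -0.0, 0.2]
finger_gap: 0.214
gripper_force: 2.6
```

```bash
python3 snap.py 4 wrist; python3 - <<'E'
from station import readout
s=readout.sense();print(s["force"],s["ft_torque"],s["finger_gap"]*85.4,s["gripper_force"],s["tcp_pos"])
E
```

```text
[0.57918516 0.0290256  0.06567735] [-1.42024519e-01  6.59324443e-01  1.66581068e+00 -1.21864460e-03
  8.11048195e-01  3.75313288e-01]
[5.80477067 0.50329139 1.03656987] [ 0.02527302 -0.89458194  0.08174667] 18.007406149887377 2.6161130145192146 [0.57918516 0.0290256  0.06567735]
```

View pics/wrist4.png

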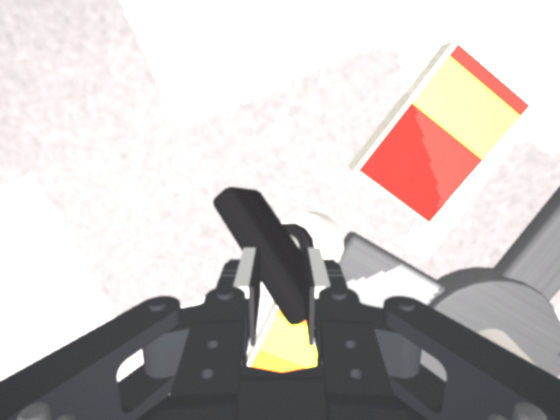

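```bash
cat >> h.py <<'E'
left=np.array([np.cos(np.radians(29.3)),np.sin(np.radians(29.3)),0]);fr=np.array([-left[1],left[0],0])
a=np.array([0,0,.866])+.5*fr
def theta(w,e1,e2,P=(.5765,.030,.066)):
    from scipy.optimize import least_squares
    def ends(v):
        u=R.from_rotvec(-a*(v[0]-np.pi)).apply(left); c=np.array(P)+np.array([v[1],v[2],0])+a*.014
        return [proj(w,c+s*.034*u) for s in (1,-1)]
    best=None
    for t0 in np.arange(.3,5,.6):
        r=least_squares(lambda v:np.r_[np.ravel(np.array(ends(v))-[e1,e2]),v[1:]*300],[t0,0,0])
        if .2<r.x[0]<4.2 and (best is None or r.cost<best.cost): best=r
    return best.x,best.cost
E
python3 - <<'E'
from h import *
w=load("wrist1.npz");print([theta(w,*e) for e in [((285,174),(291,252)),((291,252),(285,174))]])
w=load("wrist2.npz");print([theta(w,*e) for e in [((279,170),(288,322)),((288,322),(279,170))]])
w=load("wrist3.npz");print([theta(w,*e) for e in [((150,205),(230,318)),((230,318),(150,205))]],"nb crop offset missing")
w=load("wrist4.npz");print([theta(w,*e) for e in [((232,195),(300,316)),((300,316),(232,195))]])
E
```

```text
Traceback (most recent call last):
  File "h.py", line 28, in theta
    return best.x,best.cost
           ^^^^^^
AttributeError: 'NoneType' object has no attribute 'x'
```

```bash
sed -i 's/if .2<r.x\[0\]<4.2 and/if/' h.py
python3 - <<'E'
from h import *
np.set_printoptions(precision=3,suppress=True)
for n,e1,e2 in [(1,(285,174),(291,252)),(2,(279,170),(288,322)),(3,(230,205),(310,318)),(4,(232,195),(300,316))]:
    w=load(f"wrist{n}.npz")
    for e in [(e1,e2),(e2,e1)]: print(n,theta(w,*e))
E
```

```text
1 (array([ 1.505, -0.001, -0.   ]), np.float64(0.19942389983397474))
1 (array([ 4.647, -0.001, -0.   ]), np.float64(0.1994238998339509))
2 (array([ 1.473, -0.001,  0.   ]), np.float64(2.9387523011107874))
2 (array([ 4.615, -0.001,  0.   ]), np.float64(2.9387523011116046))
3 (array([ 1.836, -0.002, -0.002]), np.float64(9.481771516913685))
3 (array([-1.306, -0.002, -0.002]), np.float64(9.481771516912385))
4 (array([ 1.947, -0.001, -0.001]), np.float64(13.08452457625993))
4 (array([-1.194, -0.001, -0.001]), np.float64(13.084524576253433))
```

Call:
send_rows(commands="18 0 0 -.2 .7;18 0 0 0 .7;18 0 0 0 .7;18 0 0 0 .7;18 0 0 0 .7;18 0 0 0 .7;18 0 0 0 .7;18 0 0 0 .7;18 0 0 0 .7;18 0 0 0 .7;18 0 0 0 .7;18 0 0 0 .7")

```text
t: 10.4
tcp_pos: [0.5798, 0.0282, 0.0694]
tool_rot: [0.973, 0.231, 0.003, 0.002]
force: [6.2, -2.5, -1.6]
finger_gap: 0.212
gripper_force: 2.8
```

```bash
python3 snap.py 5 wrist; python3 - <<'E'
from station import readout
s=readout.sense();print(s["force"],s["ft_torque"],s["finger_gap"]*85.4,s["gripper_force"],s["tcp_pos"],s["tool_rot"])
E
```

```text
[0.57977946 0.02813471 0.06937548] [-0.14277772  0.65376102  1.66323618 -0.00277937  0.81803815  0.96594381]
[ 5.84265473 -2.25467654 -1.53293216] [-0.33670578 -1.0860342   0.11654436] 18.1534601552682 2.6881553884595633 [0.57977946 0.02813471 0.06937548] [0.97320641 0.22990761 0.00268073 0.00214432]
```

View pics/wrist5.png

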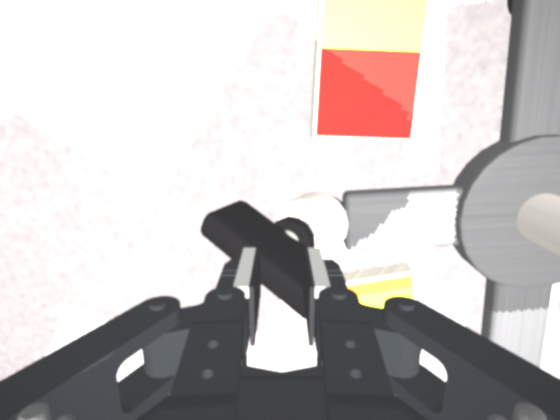

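Call:
send_rows(commands="18 0 0 0 .7;18 0 0 0 .7;18 0 0 0 .7;18 0 0 0 .7;18 0 0 0 .7;18 0 0 0 .7;18 0 0 0 .7;18 0 0 0 .7;18 0 0 0 .7;18 0 0 0 .7")

```text
t: 11.28
tcp_pos: [0.5804, 0.0272, 0.0698]
tool_rot: [1.0, -0.011, 0.004, 0.002]
force: [6.4, -3.9, 0.4]
finger_gap: 0.211
gripper_force: 3.1
```

```bash
python3 snap.py 6 wrist; python3 - <<'E'
from station import readout
s=readout.sense();print(s["force"],s["ft_torque"],s["finger_gap"]*85.4,s["gripper_force"],s["tcp_pos"],s["tool_rot"])
E
```

```text
[0.58032288 0.02723482 0.06978275] [-0.14350044  0.65328334  1.66260915 -0.00448762  0.81783041  1.45453437]
[ 5.74959018 -3.85674106 -0.36195967] [-0.7627479  -0.98572532  0.1021961 ] 18.021381685284922 2.9689466021955013 [0.58032288 0.02723482 0.06978275] [ 0.99991781 -0.01209095  0.00368889  0.00213904]
```

View pics/wrist6.png

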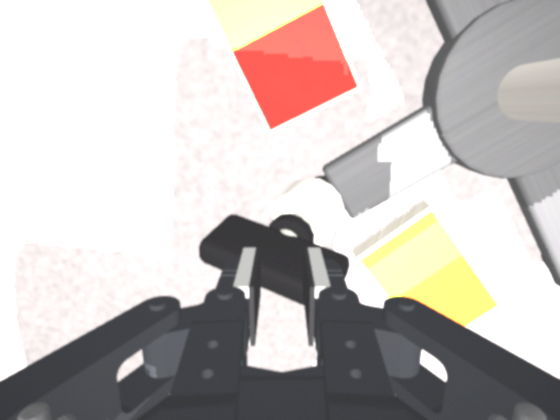

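Call:
send_rows(commands="18 0 0 -1 0;18 0 0 -1 0;40 0 0 -1 -1;60 0 0 -1 -1;60 0 0 -1 -1;60 0 0 -1 -1;60 0 0 -.6 -1;60 0 0 0 -1;60 0 0 0 -1;60 0 0 0 -1;60 0 0 0 -1;60 0 0 0 -1;60 0 0 0 -1;60 0 0 0 -1;60 0 0 0 -1;60 0 0 0 -1;60 0 0 0 -1;60 0 0 0 -1;60 0 0 0 0;60 0 0 0 0")

```text
t: 13.0
tcp_pos: [0.5751, 0.0297, 0.2003]
tool_rot: [0.854, 0.52, -0.002, -0.001]
force: [-0.2, -0.3, 0.7]
finger_gap: 0.697
gripper_force: 0.0
```

```bash
cat > fit.py <<'E'
import sys,cv2
from h import *
from scipy.optimize import minimize
def fit(n,thr=40,P0=(.5765,.030,.066),t0s=np.arange(.8,4,.2),win=None):
    d=np.load(n); w=load(n); g=d["pixels"].max(2)
    c=proj(w,P0); m=(g<thr).astype(np.uint8)
    r=np.zeros_like(m); cv2.circle(r,tuple(int(x) for x in c),85 if win is None else win,1,-1); m*=r
    def cost(v):
        u=R.from_rotvec(-a*(v[0]-np.pi)).apply(left); k=np.cross(u,a); k/=np.linalg.norm(k)
        P=np.array(P0)+[v[1],v[2],0]
        pts=np.array([proj(w,P+.007*i*k+.035*j*u+h*a) for i in(1,-1) for j in(1,-1) for h in(.014,-.018)],np.float32)
        o=np.zeros_like(m); cv2.fillConvexPoly(o,np.int32(cv2.convexHull(pts)[:,0]*16+.5),1,shift=4)
        return 1-(o&m).sum()/max((o|m).sum(),1)
    return min((minimize(cost,[t,0,0],method="Nelder-Mead",options=dict(initial_simplex=np.array([[t,0,0],[t+.15,0,0],[t,.004,0],[t,0,.004]]))) for t in t0s),key=lambda r:r.fun),m
if __name__=="__main__":
    r,m=fit(sys.argv[1],int(sys.argv[2])); print("theta",r.x,"cost",r.fun,"area",m.sum())
E
python3 snap.py 7 wrist; for t in 30 45 60; do python3 fit.py wrist1.npz $t; python3 fit.py wrist7.npz $t; done
```

```text
[0.57551982 0.0297482  0.20042614] [-1.41769501e-01  4.69650338e-01  1.56139970e+00 -8.03847692e-04
  1.11312234e+00  3.35584315e-01]
theta [0.8 0.  0. ] cost 1.0 area 0
theta [0.8 0.  0. ] cost 1.0 area 0
theta [ 1.49468443e+00 -1.15038784e-03 -1.56617778e-04] cost 0.359925788497217 area 1099
theta [ 2.03739965e+00 -6.87659792e-05 -7.52648259e-04] cost 0.4501010101010101 area 1381
theta [ 4.62701598e+00 -8.19572678e-04  8.54088993e-05] cost 0.21030303030303032 area 1383
theta [ 2.28445025e+00 -1.91743366e-03  1.66274293e-04] cost 0.2165026495079485 area 2111
```

Call:
send_rows(commands="40 0 0 .96 -1;40 0 0 .96 -1;40 0 0 .96 -1;40 0 0 .96 0;40 0 0 .96 0;40 0 0 .96 0;40 0 0 .96 0;40 0 0 0 0;20 0 0 0 0;14 0 0 0 0;12 0 0 0 0;12 0 0 0 0;12 0 0 0 0;12 0 0 0 0", grip_force=20)

```text
t: 14.22
tcp_pos: [0.5772, 0.0301, 0.0674]
tool_rot: [0.795, 0.607, 0.001, 0.001]
force: [-0.0, -0.3, -0.6]
finger_gap: 0.138
gripper_force: 0.0
```

```bash
cat > st.py <<'E'
from station import readout
import numpy as np
np.set_printoptions(precision=4,suppress=True)
s=readout.sense();q=s["tool_rot"];print(s["t"],s["force"],s["ft_torque"],"gap",s["finger_gap"]*85.4,s["gripper_force"],s["tcp_pos"],"psi",np.degrees(2*np.arctan2(q[1],q[0])))
E
python3 st.py
```

```text
14.2167 [-0.0364 -0.2714 -0.5894] [ 0.0024 -0.0316  0.0388] gap 11.811055544931111 0.040171144501073286 [0.5772 0.0301 0.0674] psi 74.76322393370982
```

```bash
python3 snap.py 8 wrist scene; python3 - <<'E'
import cv2,numpy as np
a=cv2.imread("pics/wrist8.png")[150:380,160:400];b=cv2.imread("pics/scene8.png")[140:220,215:295]
a=cv2.resize(a,(400,383),interpolation=cv2.INTER_CUBIC);b=cv2.resize(b,(400,400),interpolation=cv2.INTER_CUBIC)[:383]
cv2.imwrite("pics/m8.png",np.hstack([a,b]))
E
```

```text
[0.57699938 0.03011207 0.06702252] [-1.41182567e-01  6.56456184e-01  1.66714396e+00  1.85935938e-05
  8.17020504e-01  1.24712267e-01]
```

View pics/m8.png

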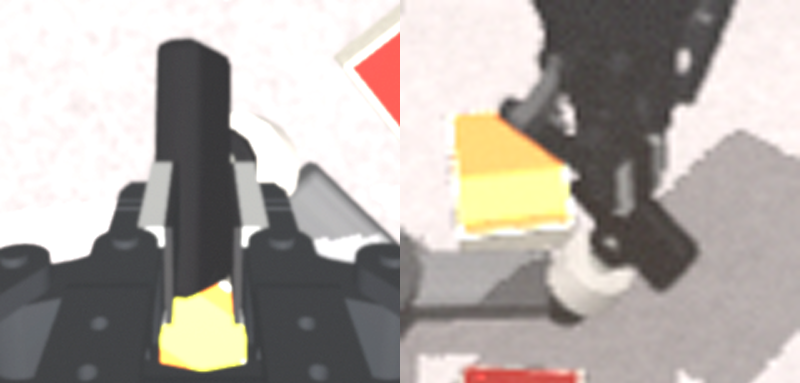

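```bash
python3 - <<'E'
from h import *
from station import readout
np.set_printoptions(precision=1,suppress=True)
st=readout.sense();M=R.from_quat(st["tool_rot"]).as_matrix();p=st["tcp_pos"]
s,w=load("scene8.npz"),load("wrist8.npz")
print("wrist cam in tool frame",M.T@(w[1]-p),M.T@w[2][:,2])
for h in (-.008,.0,.011,.02,.03):
  for x in (-.011,.011):
    X=p+M@[x,.008,-h]; Y=p+M@[x,-.008,-h]
    print(h,x,"scenecrop",(proj(s,X)-[215,140])*5,(proj(s,Y)-[215,140])*5,"wristcrop",(proj(w,X)-[160,150])*1.667,(proj(w,Y)-[160,150])*1.667)
P=np.array([.577,.030,.066]);u=R.from_rotvec(-a*(2.28-np.pi)).apply(left)
print("bar ends top: ",[((proj(s,P+a*.014+i*.035*u)-[215,140])*5,(proj(w,P+a*.014+i*.035*u)-[160,150])*1.667) for i in(1,-1)])
E
```

```text
wrist cam in tool frame [ 0.1 -0.  -0.2] [-0.3 -0.   1. ]
-0.008 -0.011 scenecrop [198.3 234.7] [221.6 217. ] wristcrop [231.5 182.1] [180.8 182. ]
-0.008 0.011 scenecrop [230.3 258.1] [253.6 240.1] wristcrop [232.4 115.6] [180.2 115.5]
0.0 -0.011 scenecrop [197.6 223.7] [221.  205.9] wristcrop [232.7 192.8] [179.9 192.7]
0.0 0.011 scenecrop [229.7 247.2] [253.1 229.1] wristcrop [233.7 123.7] [179.2 123.7]
0.011 -0.011 scenecrop [196.5 208.4] [220.1 190.5] wristcrop [234.5 209.1] [178.5 209. ]
0.011 0.011 scenecrop [228.9 231.9] [252.5 213.7] wristcrop [235.7 136.2] [177.7 136.2]
0.02 -0.011 scenecrop [195.6 195.6] [219.4 177.8] wristcrop [236.2 224. ] [177.2 223.9]
0.02 0.011 scenecrop [228.2 219.2] [252. 201.] wristcrop [237.5 147.7] [176.3 147.6]
0.03 -0.011 scenecrop [194.6 181.3] [218.6 163.4] wristcrop [238.3 242.5] [175.6 242.5]
0.03 0.011 scenecrop [227.4 204.9] [251.4 186.6] wristcrop [239.7 162. ] [174.6 161.9]
bar ends top:  [(array([287.6, 263.9]), array([190. ,  33.8])), (array([190.4, 157.6]), array([188.3, 286.8]))]
```

Call:
send_rows(commands="30 0 0 0 0;34 0 0 0 0;34 0 0 0 0;34 0 0 .25 0;34 0 0 .25 0;34 0 0 .25 0;34 0 0 0 0;20 0 0 0 0;12 0 0 0 0;11 0 0 0 0;11 0 0 0 0;11 0 0 0 0")

```text
t: 15.32
tcp_pos: [0.5726, 0.0313, 0.0511]
tool_rot: [0.795, 0.607, -0.003, -0.003]
force: [-4.8, 1.6, 3.9]
finger_gap: 0.207
gripper_force: 18.0
```

```bash
python3 st.py
```

```text
15.3167 [-4.8214  1.5659  3.8992] [ 0.3341  0.8561 -0.022 ] gap 17.68585912615542 18.021622728556395 [0.5726 0.0313 0.0511] psi 74.78062499224599
```

Call:
send_rows(commands="30 0 0 0 0;34 0 0 0 0;34 0 -.1 .25 0;34 0 0 .25 0;34 0 0 0 0;20 0 0 0 0;12 0 0 0 0;11 0 0 0 0;11 0 0 0 0;11 0 0 0 0")

```text
t: 16.15
tcp_pos: [0.5746, 0.0307, 0.0415]
tool_rot: [0.795, 0.607, -0.0, -0.0]
force: [-0.9, 0.8, 0.2]
finger_gap: 0.244
gripper_force: 18.4
```

```bash
python3 st.py
```

```text
16.15 [-0.8564  0.7765  0.154 ] [ 0.0545 -0.0277  0.1116] gap 20.81941114245111 18.380866733787116 [0.5746 0.0307 0.0415] psi 74.77623711068267
```

Call:
send_rows(commands="11 0 0 0 .6;11 0 0 0 .6;11 0 0 0 .6;11 0 0 0 .6;11 0 0 0 .6;11 0 0 0 .6;11 0 0 0 .6;11 0 0 0 .6;11 0 0 0 .6;11 0 0 0 0")

```text
t: 16.98
tcp_pos: [0.5762, 0.0306, 0.0422]
tool_rot: [0.894, 0.448, 0.001, 0.001]
force: [-2.2, 1.2, 2.3]
finger_gap: 0.24
gripper_force: 47.4
```

```bash
python3 st.py
```

```text
16.9833 [-2.1679  1.1716  2.2557] [-0.1004 -0.6969  0.4348] gap 20.528242389198734 47.419101730920374 [0.5762 0.0306 0.0422] psi 53.254972640087274
```

Call:
send_rows(commands="22 0 0 0 0;23 0 0 0 0;24 0 0 0 0;24 0 0 0 .6;24 0 0 0 .6;24 0 0 0 .6;25 0 0 0 .6;25 0 0 0 .6;26 0 0 0 .6;26 0 0 0 .6;26 0 0 0 .6;26 0 0 0 .6;26 0 0 0 .6;26 0 0 0 0")

```text
t: 18.15
tcp_pos: [0.5742, 0.0303, 0.0416]
tool_rot: [0.968, 0.252, -0.001, -0.0]
force: [-3.0, -1.1, 4.5]
finger_gap: 0.308
gripper_force: 5.5
```

```bash
python3 st.py
```

```text
18.15 [-2.9895 -1.1136  4.4775] [0.0621 0.2527 0.1912] gap 26.320959361267526 5.496961090830155 [0.5742 0.0303 0.0416] psi 29.134053092548516
```

Now lift clear and measure numerically.

Call:
send_rows(commands="32 0 0 0 0;40 0 0 0 0;45 0 0 0 0;45 0 0 -.5 0;45 0 0 -1 0;50 0 0 -1 0;60 0 0 -1 0;60 0 0 -1 0;60 0 0 -1 0;60 0 0 -1 0;60 0 0 -1 0;60 0 0 -.5 0;60 0 0 0 0;60 0 0 0 0;60 0 0 0 0")

```text
t: 19.4
tcp_pos: [0.5738, 0.0307, 0.2004]
tool_rot: [0.968, 0.252, -0.001, -0.0]
force: [-0.7, 0.4, -0.4]
finger_gap: 0.701
gripper_force: 0.0
```

```bash
python3 st.py; python3 snap.py 9 wrist scene top; for t in 55 60 70; do python3 fit.py wrist9.npz $t; done
```

```text
19.4 [-0.6618  0.4009 -0.3869] [-0.0011  0.0772 -0.0047] gap 59.898684817555896 0.0 [0.5738 0.0307 0.2004] psi 29.162226079949384
[0.5738797  0.03074233 0.20007724] [-1.40830326e-01  4.68063650e-01  1.56555628e+00 -3.20407101e-05
  1.11091433e+00  9.21032187e-01]
theta [ 2.99017147e+00 -2.65843592e-03 -1.97206852e-03] cost 0.2758025543665861 area 2128
theta [-0.15144984 -0.00261173 -0.0019492 ] cost 0.2227163872733493 area 2326
theta [ 2.98228615e+00 -2.13841052e-03 -1.40213398e-03] cost 0.18915254237288137 area 2460
```

Call:
send_rows(commands="45 0 0 1 .3;45 0 0 1 0;45 0 0 1 0;45 0 0 1 0;45 0 0 1 0;45 0 0 1 0;45 0 0 1 0;45 0 0 .5 0;45 0 0 .4 0;45 0 0 0 0;34 0 0 0 0;28 0 0 0 0;25 0 0 0 0;23 0 0 0 0;22 0 0 0 0;22 0 0 0 0;22 0 0 0 0", grip_force=20)

```text
t: 20.97
tcp_pos: [0.5752, 0.0314, 0.0448]
tool_rot: [0.97, 0.242, 0.001, -0.0]
force: [-1.6, 4.6, 6.6]
finger_gap: 0.261
gripper_force: 17.7
```

```bash
python3 st.py
```

```text
20.9667 [-1.6427  4.6008  6.6076] [0.6515 0.196  0.0868] gap 22.28176619821113 17.719073983607814 [0.5752 0.0314 0.0448] psi 27.97954294555519
```

Call:
send_rows(commands="28 0 0 0 0;36 0 0 0 0;45 0 0 0 0;45 0 0 0 0;45 0 0 -.5 0;45 0 0 -1 0;50 0 0 -1 0;60 0 0 -1 0;60 0 0 -1 0;60 0 0 -1 0;60 0 0 -1 0;60 0 0 -1 0;60 0 0 -.4 0;60 0 0 0 0;60 0 0 0 0;60 0 0 0 0")

```text
t: 22.3
tcp_pos: [0.5738, 0.0307, 0.2004]
tool_rot: [0.97, 0.242, -0.001, -0.0]
force: [-0.0, 0.5, 0.4]
finger_gap: 0.7
gripper_force: 0.0
```

```bash
python3 st.py; python3 snap.py 10 wrist scene; for t in 60 70; do python3 fit.py wrist10.npz $t; done
```

```text
22.3 [-0.0352  0.478   0.3882] [ 0.0074 -0.0129  0.0049] gap 59.79641402802455 0.0 [0.5738 0.0307 0.2004] psi 27.95866625821262
[0.57373671 0.03072015 0.20000955] [-1.40917463e-01  4.68061567e-01  1.56578703e+00 -7.46836849e-06
  1.11094565e+00  9.41922645e-01]
theta [ 3.04282083e+00 -2.56877345e-03 -2.01263815e-03] cost 0.22089450324342774 area 2336
theta [ 3.04196553e+00 -2.63040039e-03 -1.76317252e-03] cost 0.19241192411924124 area 2453
```

Call:
send_rows(commands="60 -.83 -.44 0 0;60 -.83 -.44 0 0;60 -.83 -.44 0 0;60 -.83 -.44 0 0;60 -.83 -.44 0 0;60 -.83 -.44 0 0;60 -.83 -.44 0 0;60 -.83 -.44 0 0;60 0 0 0 0;60 0 0 0 0")

```text
t: 23.23
tcp_pos: [0.4239, 0.0307, 0.2011]
tool_rot: [0.97, 0.241, -0.0, -0.0]
force: [0.2, -0.1, 0.4]
finger_gap: 0.704
gripper_force: 0.0
```

```bash
python3 snap.py 11 top scene wrist; python3 fit.py top11.npz 60;  python3 fit.py top0.npz 60; python3 fit.py wrist11.npz 60; python3 - <<'E'
import cv2,numpy as np
def tm(n,names):
    A=np.load(n+"0.npz")["pixels"];B=np.load(n+"11.npz")["pixels"]
    for k,(x,y,w,h) in names.items():
        t=A[y:y+h,x:x+w]; o=8; S=B[y-o:y+h+o,x-o:x+w+o]
        r=cv2.matchTemplate(cv2.resize(S,None,fx=4,fy=4,interpolation=2),cv2.resize(t,None,fx=4,fy=4,interpolation=2),cv2.TM_CCOEFF_NORMED)
        _,v,_,l=cv2.minMaxLoc(r); print(n,k,np.array(l)/4-o,round(v,3))
tm("top",dict(left=(345,132,14,20),right=(408,249,16,14),cardA=(294,150,52,58),cardB=(342,230,56,60),head=(354,118,120,138),frontarm=(330,200,36,32),jar=(80,175,65,50),can=(412,100,26,20)))
tm("scene",dict(leftarm=(186,225,22,24),cardA=(220,208,36,40),cardB=(220,155,32,34),can=(130,192,45,52),cup=(150,158,26,26),backarm=(150,188,30,16)))
E
```

```text
[0.42608157 0.03029247 0.2014913 ] [-1.91932553e-01  2.68672511e-01  1.91134195e+00  5.29951698e-05
  9.60170833e-01  8.90854018e-01]
theta [ 3.04811202e+00  2.01386434e-03 -4.44013834e-03] cost 0.5438034188034189 area 762
theta [ 1.55815804 -0.00170597  0.00580907] cost 0.7360672975814931 area 814
theta [ 3.07688392e+00  3.21669027e-03 -3.03269452e-04] cost 0.15015166835187055 area 1763
top left [-0.5   0.25] 0.987
top right [ 0.25 -0.25] 0.914
top cardA [0. 0.] 0.995
top cardB [0. 0.] 0.983
top head [ 2.25 -1.5 ] 0.964
top frontarm [ 5.25 -3.  ] 0.632
top jar [0. 0.] 1.0
top can [ 0.25 -0.5 ] 0.946
scene leftarm [0.5 0. ] 0.988
scene cardA [0. 0.] 0.999
scene cardB [0.25 0.  ] 0.807
scene can [0. 0.] 0.994
scene cup [0. 0.] 0.994
scene backarm [0.25 0.25] 0.986
```

```bash
python3 -c "
from station import sign_off
print(sign_off())"
```

```text
the job is handed in; nothing more can be done
None
```

I turned the front foot's wing knob clockwise from about 1.5 rad to about 3.05 rad (target 3.14, give or take 0.4), let go and handed the job in; the cards, can, bowl and jar matched their starting positions in the camera images, but I did not test directly that the display no longer rocks.

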